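# Close the food box and snap its two lid clips

### The arm

A 7-joint arm with a two-finger parallel gripper is mounted at the origin on a cart in front of the work surface, level with it; the furniture and walls round the work are solid. World frame = base frame: x ahead of the robot, y to its left, z up, the work surface at z = 0. Lengths are in m, angles in rad, forces in N, time in s.
With the tool pointing down it reaches from about 0.425 to 0.975 m from the base axis. Payload 16.7 kg.
Tool frame: the origin (TCP) lies midway between the tips of the shut fingers; the grasp point (between the pads) lies ctrl.grip_point_offset behind it (ctrl.grip_point_offset is the distance from the TCP to the grasp point, in m); z points along the fingers, y is the line along which they close (so a half turn about z gives the same grasp; the last joint's range is limited). The gripper opens to 85 mm and grips with 20 to 120 N. Pads are 22 mm wide; open, the fingers measure 114 mm over their backs; the gripper's body (76 mm by 85 mm) begins 54 mm behind the grasp point. The pads swing forward as they close: fully open they stand 13 mm farther back than shut.
Start: joints at [1.058, 0.426, 0.074, 1.606, -0.034, 1.111, -0.067], TCP at [0.24, -0.631, 0.231] pointing down, gripper open.
Joint ranges: [-2.85, 2.85], [-0.5, 2.14], [-1.23, 1.37], [0.21, 2.46], [-1.02, 4.16], [0.16, 2.05], [-2.73, 2.73]. Speed limits (rad/s): [1.89, 1.89, 2.39, 2.39, 3.01, 3.01, 3.01].

### API

Orientations are given as a rotation vector (axis times angle).
In Python, from cell import ctrl gives the robot as it stands. The module is installed in compiled form; this text tells all that it offers.
- The arm moves only by the tool drive_tool, never from a script. Its argument "commands" is a list of rows, each a list of 7 numbers: the turn, a rotation vector about the world's x, y, z in degrees, then the shift along the world's x, y, z in mm, then the closure in counts, from 0 (fully open) to 255 (shut). In form: [[ax, ay, az, tx, ty, tz, hand], ...]. A call has exactly 10 rows; each row shifts and turns the commanded pose from where the row before left it; what a row does not reach is not made up. A row lasts 1/8 s, in which the tool goes at most 62.5 mm and 10.7 degrees, less where a joint would pass 70% of its speed; a pose out of reach is approached as far as the arm can. A call with a gripper value outside its range is refused whole. The fingers move at their own pace and stop on an object; "squeeze" is the grip in N (left out, the last holds). Time passes only in rows, so rows that do not move let the fingers close, or fill a call up. It gives the time, the measured TCP pose, the force, the opening and the grip force at its end, in the units of the state.
- ctrl.read_state(): the state, without advancing time (a new reading comes with each control period).
- ctrl.snapshot(name): name is "side" or "top"; returns a dict with "img" (420x560x3 uint8, red, green, blue), "fx", "fy", "cx", "cy" (pixels), "R" (3x3) and "t" (3): a world point X has camera coordinates R X + t. Camera axes: x right, y down, z forward; pixel columns grow to the right and rows downward; lengths in m; the calibration is good to about 2 mm. A picture is of the moment at which its call begins. There is no depth.
- ctrl.hand_in(): hands the job in; it is judged then, once.
The state is a dict: "t": time; "joint_pos": joint angles; "qvel": joint speeds; "joint_torque": joint torques, N m; "tcp_pos": TCP position; "ee_rot": TCP orientation; "wrist_force": force on the tool from outside, world axes, zero at the start; "torque": the same for the moment, N m; "gripper_width": finger opening in m; "gripper_force": force on a finger pad.
Only numpy, scipy, OpenCV 4.12 (cv2) and the standard library are available. Lean on these libraries where they do the work, as an engineer would, in place of code of your own. Each camera call takes 0.05 s, during which the arm holds its last target. There are 200 camera calls.

### The job

Push the open lid of the steel food box down until it is shut, and only then press both clips on its front edge down past their middle so that each snaps flat against the box. Touch only with the fingertips: do not grasp, lift, drag or tip the box, do not swing the lid further open, and leave its contents and the things around it where they stand. Finish clear of everything.

Things in the scene. Friction and masses are not known exactly. Their poses are not given: they have to be found in the camera images.
- food_box: Loose, heavy (about 1.8 kg) open-topped steel box, 130 mm deep (x) x 170 mm wide (y) x 85 mm high, standing on the worktop; origin at the centre of its underside; its own -x side is the front (roughly towards the robot), +y its left, z up. Its lid is hinged along the far (+x) rim, on a line at x = +71 mm, z = 90 mm in this frame; at the start the lid stands partly open and a tin and a lime lie inside.
- lid (a joint): Angle of the lid, rad: 0 = shut (lies on the rim, top face 96 mm above the worktop, centre panel 98 mm), growing as its front edge swings up; the stiff hinge keeps it where it is left (0.35 to 0.75 at the start, stop at 1.3). The lid is a steel plate 10 mm thick, 176 mm wide, reaching from 3 to 137 mm from the hinge line; pushed down near its front edge it moves with about 1 N.
- lid_front (a point): Middle of the lid's front edge, on its top face, half-way between the two clips; 137 mm from the hinge line. Moves with the lid; its axes are the box's when the lid is shut.
- clip_left_pivot (a point): Middle of the pivot of the clip at the box's left (+y), on the lid's front edge, 50 mm left of the middle, 142 mm from the lid's hinge line; moves with the lid; 91 mm above the worktop and 6 mm in front of the box's front wall when the lid is shut.
- clip_right_pivot (a point): The same for the clip at the box's right (-y), 50 mm right of the middle.
- clip_left (a joint): Angle of the left clip, rad: a dark steel flap 26 mm wide, 4 mm thick, reaching 45 mm from its pivot. 0 = open, its start: it points away from the lid, forward and about 30 degrees up from the lid's plane. 2.1 = locked: it hangs straight down in front of the box. It has an over-centre spring: it resists until 1.05 (pointing forward and 30 degrees down) and then snaps to 2.1 by itself; about 5 N pressed down 25 mm in front of the pivot start it moving.
- clip_right (a joint): The same for the right clip.
- fish_tin: Round food tin, 75 mm across, 58 mm high, inside the box; origin at the centre of its underside. To be left alone.
- lime: Lime, about 55x44x43 mm, lying in the box beside the tin. To be left alone.
- pepper: Loose pepper shaker, 44 mm across, 90 mm high, close to the right of the box; origin at the centre of its underside. To be left alone. To its right stands a tall fixed pot, from about y = -0.39 m in the world. A dark cabinet hangs above the right side (about x > 0.4, y < -0.25 m, underside 0.63 m up): keep the arm clear of it, passing low and near the robot or from the left.
- milk_jar: Loose jar with a screw lid, 88 mm across, 130 mm high, behind the box; origin at the centre of its underside. To be left alone.
- spice: Loose spice jar, 45 mm across, 106 mm high, behind the box; origin at the centre of its underside. To be left alone.
- mug: Loose mug with a handle, 82 mm across, 94 mm high, in front of the sink; origin at the centre of its underside. To be left alone.
- garlic: Loose garlic bulb, 50 mm, in front of the sink; origin at the centre of its underside. To be left alone.

How it is judged:
On the way:
1. the lid is shut while both clips are still open (value of joint lid below 0.05 rad and value of joint each of clip_left, clip_right below 0.5 rad), for 0.1 s.
At the end, for the whole second after the job is handed in: Lid shut (within 0.05 rad), both clips snapped down (within 0.15 rad of flat), the box upright, at rest and within 30 mm of where it stood (value of joint lid below 0.05 rad and value of joint each of clip_left, clip_right above 1.95 rad and distance of food_box from where it was at the start of the episode below 0.03 m and angle between food_box's own z axis and vertical below 0.05 rad and linear speed of food_box below 0.02 m/s); the robot touches nothing.
It fails at once if the box is lifted, tipped or dragged more than 30 mm (distance of food_box from where it was at the start of the episode above 0.03 m or height (world z) of food_box above 0.01 m or angle between food_box's own z axis and vertical above 0.12 rad).
It fails at once if the lid is swung further open (value of joint lid above 0.9 rad).
It fails at once if the tin or the lime in the box is lifted or taken out (distance of fish_tin from where it was at the start of the episode above 0.05 m or distance of lime from where it was at the start of the episode above 0.08 m or height (world z) of fish_tin above 0.03 m or height (world z) of lime above 0.06 m).
It fails at once if a thing around the box is moved more than 30 mm (distance of any of pepper, milk_jar, spice, mug, garlic from where it was at the start of the episode above 0.03 m).
It also fails if it takes over 51 s, if anything falls off the work surface, if the arm or the gripper's body presses on something with over 40 N, if the wrist force passes 120 N, or if a joint passes its speed limit or range.

## Working session

There is one attempt and no reset: what is moved stays moved. The work goes in short steps, Python scripts to look and compute and a tool call to move; the robot and the scene stay as the last step left them, time stands still between calls to the robot, and variables do not carry over. Pictures are saved under pics/ and viewed, at most 10 in all, crops included, and the job is handed in when it is done.

Besides the shell and the picture viewer there is one more tool, called after "Emit:" as name(argument=value, ...) on one line, values as JSON. drive_tool: Moves the arm, as the interface text tells. Its arguments: {"type":"object","properties":{"commands":{"type":"array","items":{"type":"array","items":{"type":"number"}}},"squeeze":{"type":"number"}},"required":["commands"]}

```bash
mkdir -p pics; python3 - <<'E'
from cell import ctrl
import cv2,numpy as np
for n in("side","top"):
    s=ctrl.snapshot(n); cv2.imwrite(f"pics/{n}0.png",s["img"][...,::-1])
    print(n,s["fx"],s["cx"],s["cy"],(-s["R"].T@s["t"]).round(3),s["R"].round(3).tolist())
st=ctrl.read_state();print({k:np.round(v,3).tolist() for k,v in st.items()},ctrl.grip_point_offset)
E
```

```text
side 529.3052926235019 282.2136683732639 214.21120652467036 [0.125 0.227 1.046] [[-0.6, -0.8, -0.015], [-0.697, 0.532, -0.481], [0.392, -0.278, -0.877]]
top 528.694101560391 273.5509867488464 202.61288752076842 [ 0.403 -0.064  1.119] [[-0.005, -1.0, -0.004], [-0.987, 0.005, -0.163], [0.163, 0.003, -0.987]]
{'t': 0.1, 'joint_pos': [1.058, 0.427, 0.074, 1.607, -0.034, 1.111, -0.067], 'qvel': [0.001, -0.001, -0.002, -0.001, -0.001, -0.0, -0.0], 'joint_torque': [0.007, -95.154, 3.77, -46.441, 0.019, 0.006, 0.0], 'tcp_pos': [0.24, -0.631, 0.231], 'ee_rot': [-3.089, -0.568, 0.001], 'wrist_force': [0.412, -0.054, 0.181], 'torque': [-0.024, 0.004, -0.019], 'gripper_force': 0.0, 'gripper_width': 0.085} 0.0187
```

View pics/side0.png

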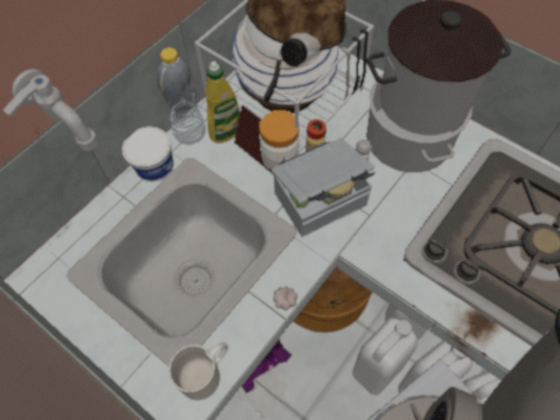

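View pics/top0.png

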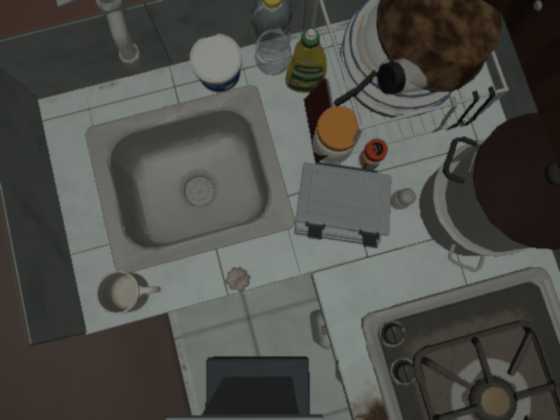

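Side view: box near (322,185), lid partly open. Top view: box near (343,205), clips at about (315,231) and (370,239). I'll zoom in on both.

```bash
python3 - <<'E'
import cv2,numpy as np
a=cv2.imread("pics/side0.png")[130:240,260:390]; b=cv2.imread("pics/top0.png")[150:260,285:425]
f=lambda a,w:cv2.convertScaleAbs(cv2.resize(a,(w,600),interpolation=cv2.INTER_CUBIC),alpha=1.5)
c=5.0
A=cv2.resize(a,None,fx=c,fy=c,interpolation=cv2.INTER_CUBIC);B=cv2.resize(b,None,fx=c,fy=c,interpolation=cv2.INTER_CUBIC)
for n,I in(("sidec",A),("topc",B)): cv2.imwrite(f"pics/{n}.png",cv2.convertScaleAbs(I,alpha=1.5))
E
```

```text
(no output)
```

View pics/sidec.png

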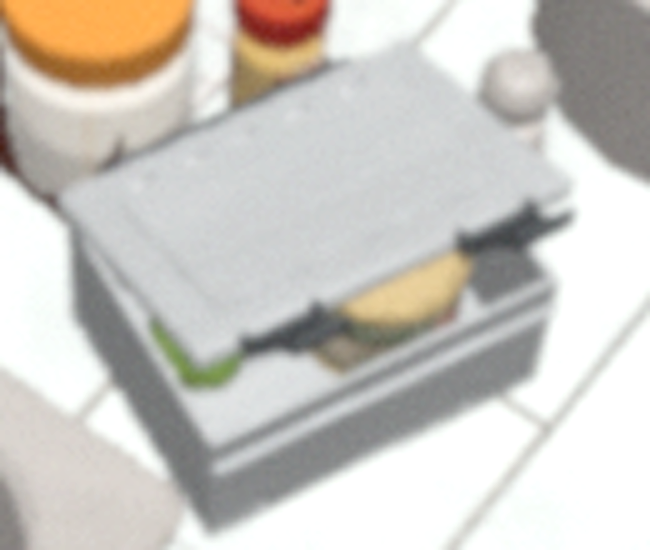

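View pics/topc.png

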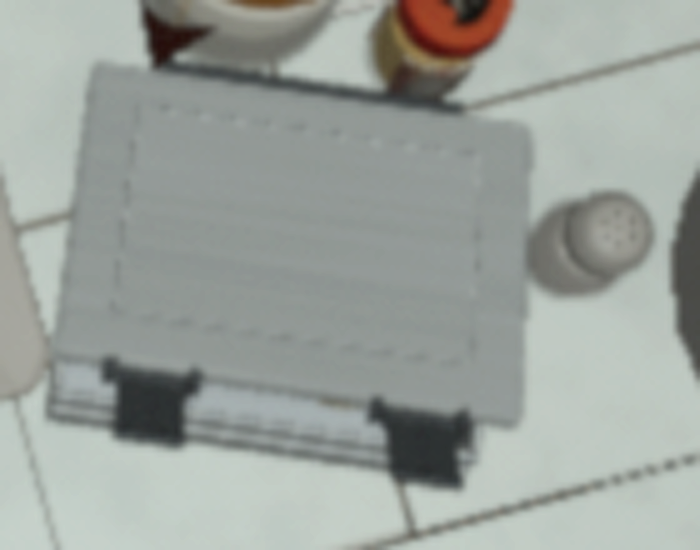

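Side crop: lid corners at (195,362),(570,187),(405,45),(65,200), box foot corner at (215,530). Top crop: lid corners at (95,65),(530,125),(522,425),(55,355), clip pivots at (152,370),(420,410). Next step is fitting the pose.

```bash
cat > fit.py <<'E'
import numpy as np
def lidpt(r,y,n,q): # r from hinge, n normal offset -> box frame (m)
    return np.array([.071-r*np.cos(q)+n*np.sin(q)*1, y, .090+r*np.sin(q)+n*np.cos(q)])
def world(p,b):
    x,y,c=b[:3];C,S=np.cos(c),np.sin(c);return np.array([x+C*p[0]-S*p[1],y+S*p[0]+C*p[1],p[2]])
def proj(s,X):
    c=s["R"]@X+s["t"];return np.array([s["fx"]*c[0]/c[2]+s["cx"],s["fy"]*c[1]/c[2]+s["cy"]])
E
python3 - <<'E'
from fit import *
from cell import ctrl
from scipy.optimize import least_squares
S=ctrl.snapshot("side");T=ctrl.snapshot("top")
L=lambda r,y,n:(lambda q:lidpt(r,y,n,q)); B=lambda *p:(lambda q:np.array(p))
o=[(S,B(-.065,.085,0),(215,530)),(S,B(-.065,-.085,0),(535,378)),(S,B(-.065,.085,.085),(215,448)),
(S,L(.137,.088,.006),(195,362)),(S,L(.137,-.088,.006),(570,187)),(S,L(.003,-.088,.006),(405,45)),(S,L(.003,.088,.006),(65,200)),
(T,L(.137,.088,.006),(55,355)),(T,L(.137,-.088,.006),(522,425)),(T,L(.003,-.088,.006),(530,125)),(T,L(.003,.088,.006),(95,65)),
(T,L(.142,.05,.001),(152,372)),(T,L(.142,-.05,.001),(420,412))]
def res(b):
    r=[]
    for s,f,p in o:
        off=np.array([260,130]) if s is S else np.array([285,150])
        r.append(proj(s,world(f(b[3]),b))-off-np.array(p)/5)
    return np.array(r)
k=least_squares(lambda b:res(b).ravel(),[.55,-.2,0,.5],loss="soft_l1");b=k.x
print(b.round(4));print(res(b).round(1).tolist())
for n,q in(("now",b[3]),("shut",0)):
    for m,y in(("L",.05),("M",0),("R",-.05)):
        print(n,m,"front",world(lidpt(.137,y,.006,q),b).round(3),"clip tip",world(lidpt(.142+.045*.866,y,.001+.0225,q),b).round(3))
off=np.array([285,150])
for n,h,p in(("pepper",.085,(605,225)),("pepper base",0,(560,270))):
    uv=np.array(p)/5+off;d=T["R"].T@np.array([(uv[0]-T["cx"])/T["fx"],(uv[1]-T["cy"])/T["fy"],1]);c=-T["R"].T@T["t"];print(n,(c+d*(h-c[2])/d[2]).round(3))
E
```

```text
[ 0.5703 -0.1969 -0.1519  0.3666]
[[-1.0, 2.3], [0.5, 0.4], [-0.3, 0.4], [0.4, -0.1], [1.0, -1.0], [0.1, -1.7], [-2.2, -0.8], [-0.4, -0.2], [0.5, -0.4], [0.8, -0.3], [-0.5, -1.0], [-0.1, 2.9], [-0.2, 2.8]]
now L front [ 0.524 -0.139  0.145] clip tip [ 0.489 -0.134  0.177]
now M front [ 0.516 -0.189  0.145] clip tip [ 0.482 -0.183  0.177]
now R front [ 0.509 -0.238  0.145] clip tip [ 0.474 -0.233  0.177]
shut L front [ 0.513 -0.137  0.096] clip tip [ 0.469 -0.131  0.113]
shut M front [ 0.505 -0.187  0.096] clip tip [ 0.462 -0.18   0.113]
shut R front [ 0.497 -0.236  0.096] clip tip [ 0.454 -0.23   0.113]
pepper [ 0.588 -0.324  0.085]
pepper base [ 0.583 -0.325 -0.   ]
```

Pose is consistent: box at (0.570,-0.197), yaw -8.7°, lid at 0.37 rad. I'll shut the fingers and swing in low, near the robot.

Emit:
drive_tool(commands=[[0,0,-3,12,36,2,255],[0,0,-3,12,36,2,255],[0,0,-3,12,36,2,255],[0,0,-3,12,36,2,255],[0,0,-3,12,36,2,255],[0,0,-3,15,33,2,255],[0,0,-3,15,33,2,255],[0,0,-3,15,33,2,255],[0,0,-3,15,33,2,255],[0,0,-3,10,20,2,255]], squeeze=20)

```text
t: 1.45
tcp_pos: [0.3707, -0.2972, 0.2514]
ee_rot: [-3.131, 0.251, -0.0]
wrist_force: [0.6, 0.3, -0.4]
gripper_width: 0.0002
gripper_force: 0.0
```

Emit:
drive_tool(commands=[[0,0,0,15,25,0,255],[0,0,0,15,25,0,255],[0,0,0,20,25,0,255],[0,0,0,30,15,0,255],[0,0,0,30,10,0,255],[0,0,0,30,5,0,255],[0,0,0,25,0,0,255],[0,0,0,0,0,-20,255],[0,0,0,0,0,-20,255],[0,0,0,0,0,-16,255]])

```text
t: 2.7
tcp_pos: [0.5349, -0.1938, 0.1944]
ee_rot: [-3.131, 0.251, 0.001]
wrist_force: [-0.3, 0.1, -0.3]
gripper_width: -0.0001
gripper_force: 0.0
```

Emit:
drive_tool(commands=[[0,0,0,0,0,-12,255],[0,0,0,0,0,-12,255],[0,0,0,0,0,-12,255],[0,0,0,0,0,-10,255],[0,0,0,0,0,-10,255],[0,0,0,0,0,-8,255],[0,0,0,0,0,-8,255],[0,0,0,0,0,-8,255],[0,0,0,0,0,-6,255],[0,0,0,0,0,0,255]])

```text
t: 3.95
tcp_pos: [0.5349, -0.1937, 0.1088]
ee_rot: [-3.131, 0.251, 0.001]
wrist_force: [0.2, 0.7, 0.0]
gripper_width: 0.0001
gripper_force: 0.0
```

Emit:
drive_tool(commands=[[0,0,0,0,0,-2,255],[0,0,0,0,0,-2,255],[0,0,0,0,0,-2,255],[0,0,0,0,0,-1,255],[0,0,0,0,0,-1,255],[0,0,0,0,0,-1,255],[0,0,0,0,0,-1,255],[0,0,0,0,0,-1,255],[0,0,0,0,0,0,255],[0,0,0,0,0,0,255]])

```text
t: 5.2
tcp_pos: [0.5352, -0.1938, 0.0983]
ee_rot: [-3.132, 0.251, -0.0]
wrist_force: [0.0, 0.2, -0.3]
gripper_width: -0.0001
gripper_force: 0.0
```

Emit:
drive_tool(commands=[[0,0,0,0,0,-1,255],[0,0,0,0,0,0,255],[0,0,0,0,0,-1,255],[0,0,0,0,0,0,255],[0,0,0,0,0,-1,255],[0,0,0,0,0,0,255],[0,0,0,0,0,0,255],[0,0,0,0,0,0,255],[0,0,0,0,0,0,255],[0,0,0,0,0,0,255]])

```text
t: 6.45
tcp_pos: [0.5352, -0.1939, 0.0959]
ee_rot: [3.131, -0.251, 0.001]
wrist_force: [-4.1, 0.3, 11.4]
gripper_width: 0.0002
gripper_force: 5.6
```

```bash
python3 - <<'E'
from cell import ctrl
import cv2
a=ctrl.snapshot("side")["img"][120:240,250:400,::-1];b=ctrl.snapshot("top")["img"][145:265,280:430,::-1]
cv2.imwrite("pics/p1.png",cv2.convertScaleAbs(cv2.resize(cv2.hconcat([a.copy(),b.copy()]),(800,320),interpolation=cv2.INTER_CUBIC),alpha=1.5))
E
```

```text
(no output)
```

View pics/p1.png

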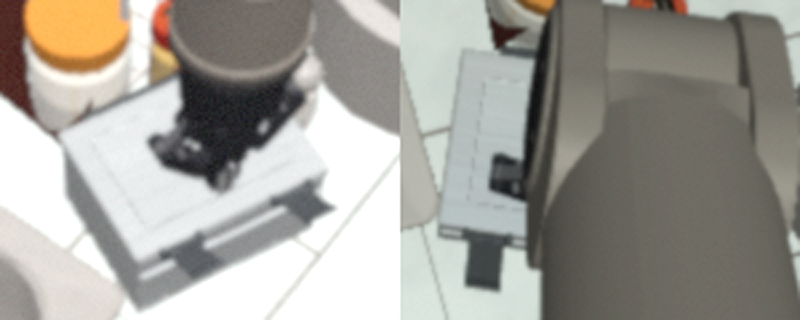

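Lid is shut (11 N contact) and both clips are still open. I'll check the left clip's predicted tip against the picture (top-view tip about (312,253), side-view about (319.5,224)).

```bash
python3 - <<'E'
from fit import *
from cell import ctrl
S=ctrl.snapshot("side");T=ctrl.snapshot("top");b=[.5703,-.1969,-.1519]
for y in(.05,-.05):
  tip=world(lidpt(.142+.039,y,.0235,0),b);pv=world(lidpt(.142,y,.001,0),b)
  pr=world(lidpt(.142+.027,y,.0,0),b);print(tip.round(3),"top",proj(T,tip).round(1),"side tip,piv",proj(S,tip).round(1),proj(S,pv).round(1),"press",pr.round(3))
E
```

```text
[ 0.469 -0.131  0.113] top [310.8 254.4] side tip,piv [329.4 223.4] [319.  213.7] press [ 0.481 -0.133  0.09 ]
[ 0.454 -0.23   0.113] top [363.2 262.1] side tip,piv [372.  202.5] [360.4 193.7] press [ 0.466 -0.231  0.09 ]
```

Emit:
drive_tool(commands=[[0,0,0,0,0,5,255],[0,0,0,0,0,15,255],[0,0,0,0,0,20,255],[0,0,0,0,0,20,255],[0,0,0,-10,15,10,255],[0,0,0,-15,15,0,255],[0,0,0,-15,15,0,255],[0,0,0,-15,15,0,255],[0,0,0,0,0,0,255],[0,0,0,0,0,0,255]])

```text
t: 7.9
tcp_pos: [0.4803, -0.1337, 0.1656]
ee_rot: [3.131, -0.25, 0.001]
wrist_force: [-0.0, -1.2, 0.6]
gripper_width: 0.0
gripper_force: 0.0
```

Emit:
drive_tool(commands=[[0,0,0,0,0,-16,255],[0,0,0,0,0,-16,255],[0,0,0,0,0,-12,255],[0,0,0,0,0,-10,255],[0,0,0,0,0,-8,255],[0,0,0,0,0,-8,255],[0,0,0,0,0,-8,255],[0,0,0,0,0,-8,255],[0,0,0,0,0,-8,255],[0,0,0,0,0,0,255]])

```text
t: 9.15
tcp_pos: [0.4797, -0.1337, 0.0706]
ee_rot: [-3.131, 0.251, 0.002]
wrist_force: [0.1, 0.6, 0.2]
gripper_width: 0.0001
gripper_force: 0.0
```

Emit:
drive_tool(commands=[[0,0,0,-2,0,6,255],[0,0,0,-2,0,10,255],[0,0,0,-2,0,15,255],[0,0,0,0,0,20,255],[0,0,0,0,0,20,255],[0,0,0,0,-20,18,255],[0,0,0,-2,-25,0,255],[0,0,0,-3,-25,0,255],[0,0,0,-3,-25,0,255],[0,0,0,0,-2,0,255]])

```text
t: 10.4
tcp_pos: [0.4658, -0.2325, 0.1614]
ee_rot: [3.131, -0.255, 0.002]
wrist_force: [0.1, 1.0, -0.4]
gripper_width: -0.0
gripper_force: 0.0
```

```bash
python3 - <<'E'
from cell import ctrl
import cv2
a=ctrl.snapshot("side")["img"][120:240,250:400,::-1];b=ctrl.snapshot("top")["img"][145:265,280:430,::-1]
cv2.imwrite("pics/p2.png",cv2.convertScaleAbs(cv2.resize(cv2.hconcat([a.copy(),b.copy()]),(800,320),interpolation=cv2.INTER_CUBIC),alpha=1.5))
E
```

```text
(no output)
```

View pics/p2.png

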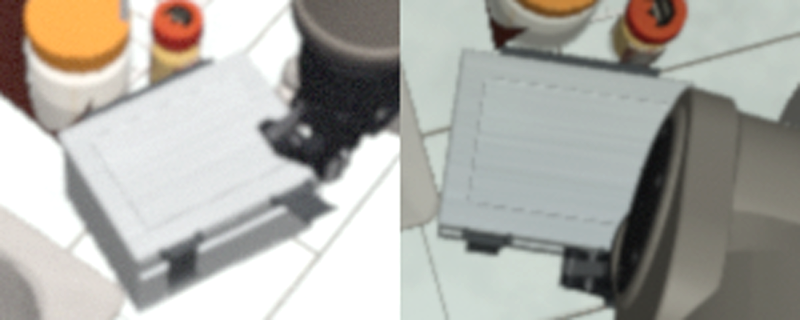

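The left clip now hangs flat, at about (182,265) in the side half, and the right one is still open with the fingertips above it. Same press there, then retreat.

Emit:
drive_tool(commands=[[0,0,0,0,0,-14,255],[0,0,0,0,0,-14,255],[0,0,0,0,0,-12,255],[0,0,0,0,0,-10,255],[0,0,0,0,0,-8,255],[0,0,0,0,0,-8,255],[0,0,0,0,0,-8,255],[0,0,0,0,0,-8,255],[0,0,0,0,0,-8,255],[0,0,0,0,0,0,255]])

```text
t: 11.75
tcp_pos: [0.4658, -0.2306, 0.0696]
ee_rot: [-3.131, 0.251, 0.002]
wrist_force: [-0.1, 0.5, 0.2]
gripper_width: 0.0
gripper_force: 0.0
```

Emit:
drive_tool(commands=[[0,0,0,-2,0,6,255],[0,0,0,-2,0,10,255],[0,0,0,-5,0,20,255],[0,0,0,-5,0,25,255],[0,0,0,-5,0,30,255],[0,0,0,-10,-25,25,255],[0,0,0,-15,-30,15,255],[0,0,0,-15,-30,0,255],[0,0,0,-15,-30,0,255],[0,0,0,-10,-20,0,255]])

```text
t: 13.0
tcp_pos: [0.3812, -0.3672, 0.2025]
ee_rot: [3.131, -0.253, 0.002]
wrist_force: [-0.9, -0.7, 0.5]
gripper_width: -0.0002
gripper_force: 0.0
```

Emit:
drive_tool(commands=[[0,0,0,-12,-30,0,255],[0,0,0,-12,-30,0,255],[0,0,0,-12,-30,0,255],[0,0,0,-12,-30,0,255],[0,0,0,0,0,0,255],[0,0,0,0,0,0,255],[0,0,0,0,0,0,255],[0,0,0,0,0,0,255],[0,0,0,0,0,0,255],[0,0,0,0,0,0,255]])

```text
t: 14.25
tcp_pos: [0.3342, -0.4857, 0.2013]
ee_rot: [-3.132, 0.251, -0.0]
wrist_force: [-0.2, -0.1, 0.2]
gripper_width: 0.0002
gripper_force: 0.0
```

```bash
python3 - <<'E'
from cell import ctrl
import cv2
a=ctrl.snapshot("side")["img"][120:240,250:400,::-1];b=ctrl.snapshot("top")["img"][145:265,280:430,::-1]
cv2.imwrite("pics/p3.png",cv2.convertScaleAbs(cv2.resize(cv2.hconcat([a.copy(),b.copy()]),(800,320),interpolation=cv2.INTER_CUBIC),alpha=1.5))
E
```

```text
(no output)
```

View pics/p3.png

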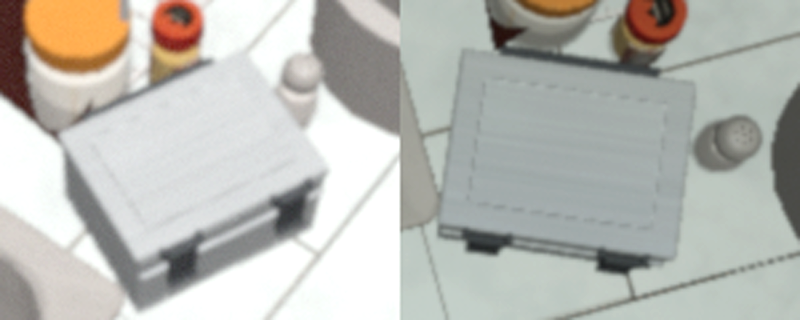

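The lid is shut, both clips hang flat at (182,265) and (292,212) in the side half, the neighbours haven't moved, and the arm is clear.

```bash
python3 -c "
from cell import ctrl
print(ctrl.hand_in())"
```

```text
the job is handed in; nothing more can be done
None
```

The lid was pushed shut first, then both clips were pressed down and snapped flat; the final pictures show the box and its neighbours unmoved and the arm clear, and the job is handed in (no verdict was returned).

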